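# Feel the platter's rim for sharp specks

## Robot

A 6-joint arm with a two-finger parallel gripper is mounted at the origin on the work surface. World frame = base frame: x ahead of the robot, y to its left, z up, the work surface at z = 0. Lengths are in m, angles in degrees, forces in N, time in s.
With the tool pointing down it reaches from about 0.275 to 0.825 m from the base axis. Payload 5.2 kg.
Tool frame: the origin (TCP) lies between the finger pads; the fingertips stand 17 mm ahead of it and the grasp point (between the pads) lies 2 mm behind it; z points along the fingers, y is the line along which they close (so a half turn about z gives the same grasp; the last joint's range is limited). The gripper opens to 93 mm and grips with 3 to 60 N. Pads are 15 mm wide; open, the fingers measure 128 mm over their backs; the gripper's body (75 mm by 188 mm) begins 65 mm behind the grasp point.
Start: joints at [52.208, 14.817, 87.949, -0, 77.235, -11.62], TCP at [0.243, 0.494, 0.236] pointing down, gripper open.
Joint ranges: [-179.93, 179.93], [-52.35, 119.4], [10.71, 147.94], [-69.91, 249.91], [12.55, 155.21], [-178.61, 178.61]. Speed limits (degrees/s): [147.25, 147.25, 180, 180, 180, 180].

## Interface

Orientations are given as [roll, pitch, yaw] about the fixed x, y, z axes, in that order (R = Rz(yaw) Ry(pitch) Rx(roll)).
In Python, from cell import bot gives the robot as it stands.
- The arm moves only by the tool jog_arm, never from a script. Its argument "steps" is a list of rows, each a list of 5 numbers: the closure, from -1 (fully open) to 1 (shut), then the shift along the tool's x, y, z scaled (see below), then the turn about the tool's z scaled (see below). A call has exactly 5 rows; each row is the pose to reach, as a shift and turn from the pose commanded when the call began, along the tool's axes at that moment, turning the shorter way round; what a row does not reach only later rows make up. The controller multiplies each number of a shift by 0.15 m and each number of a turn by pi rad. A row lasts 1/10 s, in which the tool goes at most 50 mm and 8.59 degrees, less where a joint would pass 70% of its speed; a pose out of reach is approached as far as the arm can. A call with a number of a shift or a turn outside -1 to 1 is refused whole. A call with a gripper value outside its range is refused whole. The fingers move at their own pace and stop on an object; "force" is the grip in N (left out, the last holds). Time passes only in rows, so rows that repeat a pose let the fingers close, or fill a call up. It gives the time, the measured TCP pose, the force, the opening and the grip force at its end, in the units of the state.
- bot.get_state(): the state, without advancing time (a new reading comes with each control period).
- bot.camera(name): name is "scene" or "top" or "wrist"; returns (picture, depth): 480x640x3 uint8, blue, green, red; 480x640 float32, m along the optical axis (not along the pixel's ray), 0 where there is no reading.
- bot.calibration(name): a dict with "intrinsics" (3x3 intrinsics, pixels), "distortion" ([k1, k2, p1, p2, k3] as OpenCV has them; the pictures are not rectified), "rvec" (rotation vector, rad) and "tvec" (3), from world to camera coordinates, as OpenCV has them; the wrist camera has in their place "T_tool_cam" (4x4, takes a point from camera to tool coordinates, whose origin is the TCP and whose axes are the flange's). Camera axes: x right, y down, z forward; pixel columns grow to the right and rows downward; lengths in m; the calibration is good to about 2 mm. A picture is of the moment at which its call begins: read the wrist's pose just before it. calibration takes no time and is no camera call.
- bot.close_job(): hands the job in; it is judged then, once.
Trained networks look in the newest picture that a camera, given by its name, has taken for a name from the list of things; names that differ only in an ending like _2 or _b are one class to them, and where a whole thing is asked for, a point or a joint stands for the part that bears it (a point fixed in the world has none). Each returns a list of dicts, best first, with "p" (0 to 1); they miss things now and then, are a little off and sometimes report something else, mostly with a low value. They report only what shows in the picture. A call takes as long as a camera call. They do not tell look-alikes from the thing itself.
- bot.silhouettes(target, camera): "pixels" (480x640 bool, what is visible of it) and "bbox" ([left, top, right, bottom] in pixels, round what is visible of it).
The state is a dict: "time_s": time; "joint_pos": joint angles; "joint_vel": joint speeds; "joint_efforts": joint torques, N m; "tool_pos": TCP position; "eef_rot": TCP orientation; "force": force on the tool from outside, world axes, zero at the start; "torque": the same for the moment, N m; "width": opening from 0.0 (shut) to 1.0 (fully open); "finger_force": force on a finger pad.
Only numpy, scipy, OpenCV 4.12 (cv2) and the standard library are available. Lean on these libraries where they do the work, as an engineer would, in place of code of your own. Each camera call takes 0.05 s, during which the arm holds its last target. There are 200 camera calls.

## Task

Feel the rim of the fired platter for sharp specks: rest the closed fingertips, pointing down, lightly on the rim beside the star and stroke along the rim, the short way round, until you are beside the crescent, without coming off the rim on the way; then lift clear. Only touch it gently: do not tip, turn, shift or pick up the platter, keep off its painted middle, and leave the jar, glass, brush and tape roll alone.

Things in the scene. Friction and masses are not known exactly. Their poses are not given: they have to be found in the camera images.
- platter: Round grey-brown stoneware platter, 202 mm wide, 25 mm high, 0.9 kg, loose on the stand's head. Origin: centre of underside, z up. Rim: a round bead 12 mm wide, its top a circle of 95 mm radius 25 mm above the origin; the floor inside is 11 mm below the rim top. Painted rosette of 45 mm radius in the middle: keep contact outside 60 mm radius. White star and crescent: see rim_0, rim_6
- rim_0 (a point): Point on the top of the platter's rim, beside the white eight-pointed star (34 mm) that lies on the floor inside the rim: start of the stroke. At -66 degrees from the platter x axis (counterclockwise from above is positive). Points are 22 degrees (36 mm) apart. The place of touch is taken as the point midway between the two fingers, so keep them closed.
- rim_1 (a point): Point on the top of the platter's rim, 22 degrees along the stroke from the star. Points are 22 degrees (36 mm) apart. The place of touch is taken as the point midway between the two fingers, so keep them closed.
- rim_2 (a point): Point on the top of the platter's rim, 44 degrees along the stroke from the star. Points are 22 degrees (36 mm) apart. The place of touch is taken as the point midway between the two fingers, so keep them closed.
- rim_3 (a point): Point on the top of the platter's rim, 66 degrees along the stroke from the star. Points are 22 degrees (36 mm) apart. The place of touch is taken as the point midway between the two fingers, so keep them closed.
- rim_4 (a point): Point on the top of the platter's rim, 88 degrees along the stroke from the star. Points are 22 degrees (36 mm) apart. The place of touch is taken as the point midway between the two fingers, so keep them closed.
- rim_5 (a point): Point on the top of the platter's rim, 110 degrees along the stroke from the star. Points are 22 degrees (36 mm) apart. The place of touch is taken as the point midway between the two fingers, so keep them closed.
- rim_6 (a point): Point on the top of the platter's rim, beside the white crescent (30 mm) that lies on the floor inside the rim: end of the stroke. At +66 degrees from the platter x axis, so the stroke runs counterclockwise seen from above, through the x axis. Points are 22 degrees (36 mm) apart. The place of touch is taken as the point midway between the two fingers, so keep them closed.
- stand: Dark steel decorating stand, foot 124 mm across, standing on the board (board top is 18 mm above the table); fixed. Origin: centre of its underside. The platter's underside is 56 mm above this origin at rest.
- head (a joint): Sprung disc (152 mm) of the stand, carrying the platter: 0 at rest, grows as it is pushed straight down, stop at 0.015 m. It begins to give at 1 to 2 N on the platter, takes 2.5 N more per 10 mm, and springs back. It stays level when pressed lightly at the rim; much over 20 N there would tip the platter.
- jar: White jar with blue screw cap, 68 mm across, 85 mm high, standing on the board. Origin: centre of its underside. Leave alone.
- glass: Clear drinking glass, 66 mm across, 90 mm high, on the board. Origin: centre of its underside. Leave alone.
- brush: Flat brush 170 mm long lying on the board along its x axis. Leave alone.
- tape: Roll of paper tape, 54 mm across, 18 mm high, lying on the board. Origin: centre of its underside. Leave alone.
Things that resemble listed ones, but are neither listed nor needed, are in the scene too. What is shaped like the platter but yellow is not meant.

How it is judged:
By the outcome, as a careful person would: the job done as asked, in the order asked, and still so for the second after the job is handed in, with the robot touching nothing.
It also fails if it takes over 48 s, if anything falls off the work surface, if the arm or the gripper's body presses on something with over 40 N, if the wrist force passes 120 N, or if a joint passes its speed limit or range.

## Working session

There is one attempt and no reset: what is moved stays moved. The work goes in short steps, Python scripts to look and compute and a tool call to move; the robot and the scene stay as the last step left them, time stands still between calls to the robot, and variables do not carry over. Pictures are saved under pics/ and viewed, at most 10 in all, crops included, and the job is handed in when it is done.

Besides the shell and the picture viewer there is one more tool, called after ">>>" in YAML: its name, and indented under it one key for each argument. jog_arm: Moves the arm, as the interface text tells. Shifts and turns lie within -1 to 1; 1 stands for 0.15 m of shift or pi rad of turn. Its arguments: {"type":"object","properties":{"steps":{"type":"array"},"force":{"type":"number"}},"required":["steps"]}

```bash
mkdir -p pics; ls; cat > h.py <<'E'
import numpy as np, cv2
from cell import bot
def world(cam, uv, d, T=None):
    c=bot.calibration(cam); K=np.array(c["intrinsics"]); D=np.array(c["distortion"])
    n=cv2.undistortPoints(np.array(uv,float).reshape(-1,1,2),K,D).reshape(-1,2)
    P=np.c_[n,np.ones(len(n))]*np.array(d).reshape(-1,1)
    R=cv2.Rodrigues(np.array(c["rvec"],float))[0]; t=np.array(c["tvec"]).reshape(3)
    return (P-t)@R
E
python3 - <<'E'
from h import *
s=bot.get_state(); print(s)
for c in("top","scene"):
    im,d=bot.camera(c); cv2.imwrite(f"pics/{c}0.png",im); np.save(c+".npy",d)
    for t in("platter","rim_0","jar","glass","stand"):
        for r in bot.silhouettes(t,c):
            m=r["pixels"]&(d>0); v,u=np.nonzero(m)
            if len(u)<5: continue
            w=world(c,np.c_[u,v],d[m]); print(c,t,r["p"],r["bbox"],np.median(w,0).round(3),np.percentile(w[:,2],[5,95]).round(3))
E
```

```text
pics
{'time_s': 0.0, 'joint_pos': array([ 5.22077965e+01,  1.48584848e+01,  8.80109237e+01, -5.72413749e-04,
        7.72343311e+01, -1.16188095e+01]), 'joint_vel': array([ 0.03912492, -0.13120455, -0.06775848, -0.02255623,  0.03537807,
       -0.05378125]), 'joint_efforts': array([ 1.13303347e-03, -4.37302601e+01, -2.83997709e+01,  7.19741941e-02,
        4.14104643e-02, -1.19317933e-04]), 'tool_pos': array([0.24225131, 0.49320024, 0.23482604]), 'eef_rot': array([-1.79898274e+02, -2.03464998e-02,  1.53826715e+02]), 'force': array([ 0.3229774 , -0.54847548, -0.0875259 ]), 'torque': array([-0.024338  ,  0.02814881, -0.01167965]), 'finger_force': 0.0, 'width': 1.0025426627851857}
top platter 0.88 [284.2, 209.4, 359.3, 282.3] [ 0.554 -0.047  0.089] [0.082 0.1  ]
top platter 0.76 [131.1, 279.1, 202.4, 350.9] [0.399 0.381 0.015] [0.008 0.026]
top platter 0.72 [436.7, 173.0, 508.0, 240.8] [ 0.664 -0.484  0.015] [0.009 0.027]
top rim_0 0.89 [131.1, 277.7, 202.2, 350.6] [0.398 0.381 0.015] [0.008 0.026]
top rim_0 0.79 [437.6, 171.9, 507.3, 241.3] [ 0.664 -0.483  0.015] [0.008 0.027]
top rim_
[... 599 characters left out ...]
42.2, 248.6] [0.404 0.384 0.016] [0.012 0.026]
scene rim_0 0.84 [109.0, 221.7, 192.9, 284.6] [ 0.668 -0.485  0.017] [0.013 0.028]
scene rim_0 0.81 [464.3, 191.4, 542.8, 244.8] [0.401 0.384 0.016] [0.012 0.026]
scene rim_0 0.76 [289.2, 191.6, 375.2, 254.4] [ 0.558 -0.045  0.09 ] [0.087 0.1  ]
scene jar 0.91 [408.2, 250.4, 436.0, 291.1] [0.668 0.175 0.087] [0.032 0.106]
scene jar 0.68 [288.9, 192.7, 373.1, 254.3] [ 0.56  -0.047  0.09 ] [0.087 0.1  ]
scene glass 0.68 [220.6, 237.5, 249.3, 278.8] [ 0.693 -0.246  0.079] [0.028 0.109]
scene stand 0.67 [309.9, 249.7, 351.0, 261.4] [ 0.612 -0.037  0.029] [0.021 0.033]
scene stand 0.57 [292.1, 194.8, 376.3, 251.9] [ 0.558 -0.046  0.09 ] [0.087 0.1  ]
```

View pics/top0.png

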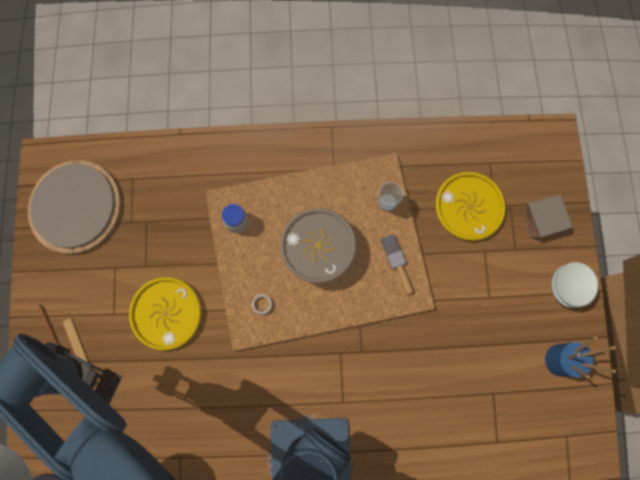

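View pics/scene0.png

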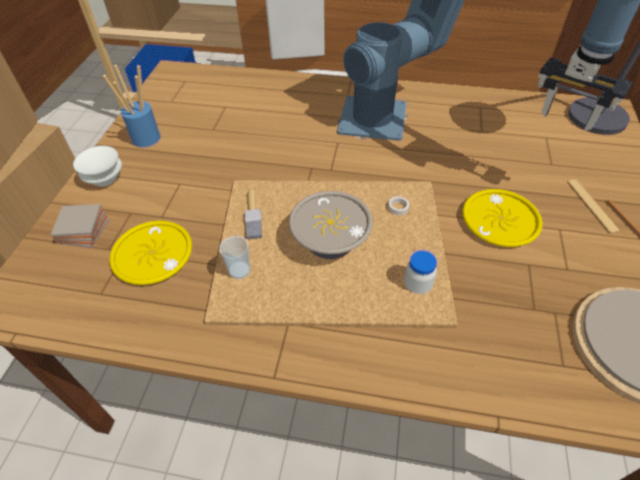

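The candidates for the platter in the top view are grey at (319,246), yellow at (166,314) and yellow at (471,206). The grey platter on the stand fits the description. Its star is at (292,239) and its crescent at (331,269). The jar is at (234,218), the glass at (390,197), the brush at (397,263) and the tape at (262,304).

```bash
cat >> h.py <<'E'
def fitc(w):
    from scipy.optimize import least_squares
    f=lambda p:np.hypot(w[:,0]-p[0],w[:,1]-p[1])-p[2]
    return least_squares(f,[*w[:,:2].mean(0),.095],loss="soft_l1",f_scale=.003).x
def analyse(im,W,c0,zr=(.094,.106)):
    # W: HxWx3 world pts
    r=np.hypot(W[...,0]-c0[0],W[...,1]-c0[1])
    rim=(W[...,2]>zr[0])&(W[...,2]<zr[1])&(r<.115)&(r>.08)
    c=fitc(W[rim]); r=np.hypot(W[...,0]-c[0],W[...,1]-c[1])
    out=W[(r<.108)&(r>.07)&(W[...,2]>.08)]
    print("rim n",rim.sum(),"c,r",c.round(4),"z",np.percentile(W[rim][:,2],[5,50,95]).round(4))
    hsv=cv2.cvtColor(im,cv2.COLOR_BGR2HSV)
    wm=((hsv[...,2]>190)&(hsv[...,1]<45)&(r<.09)&(r>.045)&(W[...,2]>.08)).astype(np.uint8)
    n,l,st,cen=cv2.connectedComponentsWithStats(wm)
    for i in range(1,n):
        if st[i,4]>=15:
            p=W[l==i].mean(0); print(st[i,4],cen[i].round(1),p.round(4),"r",np.hypot(*(p[:2]-c[:2])).round(4),"ang",np.degrees(np.arctan2(p[1]-c[1],p[0]-c[0])).round(1))
    return c
E
python3 - <<'E'
from h import *
v,u=np.mgrid[:480,:640]
for c in("top","scene"):
    im=cv2.imread(f"pics/{c}0.png"); d=np.load(c+".npy")
    W=world(c,np.c_[u.ravel(),v.ravel()],d.ravel()).reshape(480,640,3)
    W[d==0]=0
    analyse(im,W,(.556,-.046))
im=cv2.imread("pics/top0.png")[195:295,270:370]; cv2.imwrite("pics/crop.png",cv2.resize(im,None,fx=5,fy=5,interpolation=2))
print(bot.calibration("wrist"))
E
```

```text
rim n 824 c,r [ 0.5535 -0.0467  0.0944] z [0.0945 0.0982 0.1034]
44 [292.3 238.6] [0.5759 0.0206 0.089 ] r 0.0709 ang 71.6
rim n 1001 c,r [ 0.5601 -0.0459  0.0945] z [0.0952 0.0989 0.102 ]
46 [323.  200.5] [ 0.4888 -0.0766  0.0911] r 0.0776 ang -156.7
122 [356.3 230.7] [0.5743 0.0191 0.0904] r 0.0666 ang 77.7
{'intrinsics': array([[360.70953026,   0.        , 318.47835506],
       [  0.        , 360.70953026, 241.22077146],
       [  0.        ,   0.        ,   1.        ]]), 'distortion': array([-0.01623521,  0.        ,  0.        ,  0.        ,  0.        ]), 'T_tool_cam': array([[-9.11786249e-04, -9.69574673e-01, -2.44794041e-01,
         6.73571100e-02],
       [ 9.99999429e-01, -7.47489383e-04, -7.64066616e-04,
        -4.71252700e-04],
       [ 5.57838693e-04, -2.44794597e-01,  9.69574801e-01,
        -1.48586454e-01],
       [ 0.00000000e+00,  0.00000000e+00,  0.00000000e+00,
         1.00000000e+00]])}
```

View pics/crop.png

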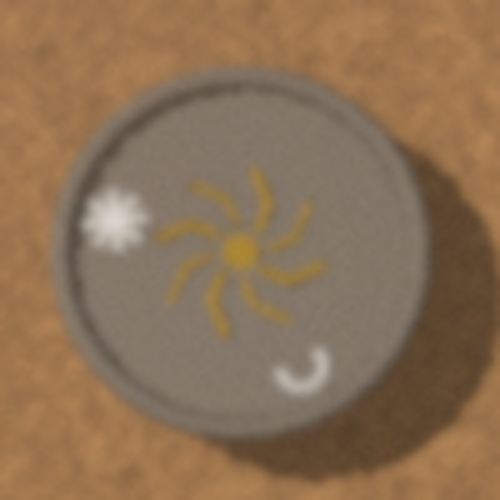

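The close crop confirms the grey-brown platter, with the star at (115,220) and the crescent at (303,372) in the crop. The two cameras disagree on its centre by about 6 mm in x, so I'll go above it and measure with the wrist camera.

>>> jog_arm:
  steps:
    - [1,-0.2,-0.13,-0.02,0]
    - [1,-0.4,-0.27,-0.04,0]
    - [1,-0.6,-0.4,-0.06,0]
    - [1,-0.8,-0.53,-0.08,0]
    - [1,-0.86,-0.58,-0.08,0]
  force: 10

```text
time_s: 1.1
tool_pos: [0.3215, 0.3566, 0.2482]
eef_rot: [180.0, 0.1, 153.7]
force: [0.5, 0.0, -0.1]
width: 0.619
finger_force: 0.0
```

>>> jog_arm:
  steps:
    - [1,-0.2,-0.13,-0.02,0]
    - [1,-0.4,-0.27,-0.04,0]
    - [1,-0.6,-0.4,-0.06,0]
    - [1,-0.8,-0.53,-0.08,0]
    - [1,-0.86,-0.58,-0.08,0]

```text
time_s: 1.6
tool_pos: [0.3989, 0.222, 0.26]
eef_rot: [180.0, 0.1, 153.7]
force: [0.0, 0.7, -0.1]
width: 0.19
finger_force: 0.0
```

>>> jog_arm:
  steps:
    - [1,-0.2,-0.13,-0.02,0]
    - [1,-0.4,-0.27,-0.04,0]
    - [1,-0.6,-0.4,-0.06,0]
    - [1,-0.8,-0.53,-0.08,0]
    - [1,-0.86,-0.58,-0.08,0]

```text
time_s: 2.1
tool_pos: [0.4763, 0.0872, 0.2717]
eef_rot: [180.0, 0.1, 153.7]
force: [-0.2, -0.1, 0.6]
width: 0.005
finger_force: 0.0
```

>>> jog_arm:
  steps:
    - [1,-0.2,-0.13,-0.02,0]
    - [1,-0.4,-0.27,-0.04,0]
    - [1,-0.6,-0.4,-0.06,0]
    - [1,-0.6,-0.4,-0.06,0]
    - [1,-0.6,-0.4,-0.06,0]

```text
time_s: 2.6
tool_pos: [0.5288, -0.004, 0.28]
eef_rot: [180.0, -0.1, 153.8]
force: [-0.0, 0.2, 0.1]
width: 0.007
finger_force: 0.0
```

```bash
cat >> h.py <<'E'
def wristW():
    from scipy.spatial.transform import Rotation as Ro
    s=bot.get_state(); im,d=bot.camera("wrist"); c=bot.calibration("wrist")
    R=Ro.from_euler("xyz",s["eef_rot"],degrees=True).as_matrix()
    v,u=np.mgrid[:480,:640]
    n=cv2.undistortPoints(np.c_[u.ravel(),v.ravel()].astype(float).reshape(-1,1,2),c["intrinsics"],c["distortion"]).reshape(-1,2)
    P=np.c_[n,np.ones(len(n))]*d.reshape(-1,1); T=c["T_tool_cam"]
    W=(P@T[:3,:3].T+T[:3,3])@R.T+s["tool_pos"]; W=W.reshape(480,640,3); W[d==0]=0
    return s,im,d,W
E
python3 - <<'E'
from h import *
s,im,d,W=wristW(); cv2.imwrite("pics/w1.png",im); print(s["tool_pos"],s["eef_rot"],s["force"])
analyse(im,W,(.556,-.046),(.094,.108))
# board height check
r=np.hypot(W[...,0]-.556,W[...,1]+.046); m=(r>.13)&(r<.16)&(W[...,2]>0.005)&(W[...,2]<.035); print("board",np.median(W[m][:,2]))
m=(r<.07)&(W[...,2]>.07)&(W[...,2]<.1); print("floor",np.median(W[m][:,2]))
im,d=bot.camera("top");v,u=np.mgrid[:480,:640]
E
```

```text
[ 0.52877919 -0.00399204  0.28002615] [ 1.79964437e+02 -1.07139108e-01  1.53777872e+02] [-0.03368904  0.15148265  0.1170264 ]
rim n 4548 c,r [ 0.5552 -0.0454  0.0938] z [0.0948 0.0977 0.0993]
84 [235.3 210.5] [ 0.4826 -0.07    0.0895] r 0.0766 ang -161.3
810 [362.5 254.8] [0.5762 0.0201 0.0888] r 0.0688 ang 72.2
board 0.017603248451598275
floor 0.08777376463965525
```

View pics/w1.png

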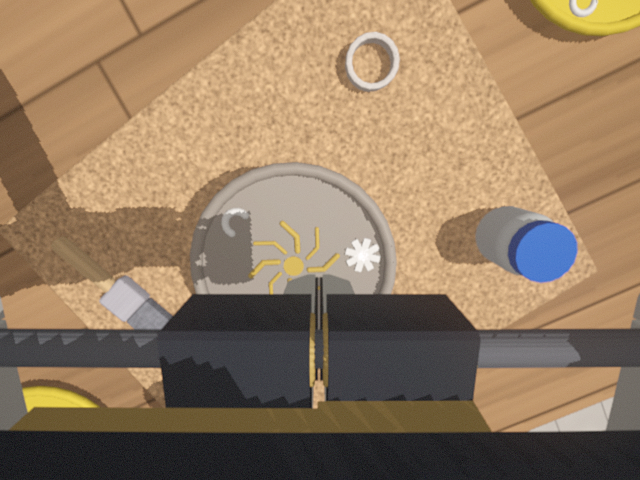

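The wrist view shows the platter at (293,255), the star at (362,255) and the shaded crescent at (235,221). The fingers hide part of the rim, so I'll back off for a full view.

>>> jog_arm:
  steps:
    - [1,-0.25,-0.06,0,0]
    - [1,-0.5,-0.12,0,0]
    - [1,-0.6,-0.15,0,0]
    - [1,-0.6,-0.15,0,0]
    - [1,-0.6,-0.15,0,0]

```text
time_s: 3.2
tool_pos: [0.5992, -0.0632, 0.2804]
eef_rot: [180.0, -0.1, 153.9]
force: [0.4, -0.1, 0.6]
width: 0.004
finger_force: 0.0
```

```bash
python3 - <<'E'
from h import *
from scipy.optimize import least_squares
s,im,d,W=wristW(); cv2.imwrite("pics/w2.png",im); print(s["tool_pos"],s["eef_rot"])
c=analyse(im,W,(.556,-.046),(.094,.108))
for lo in(.094,.096,.097,.098):
    r=np.hypot(W[...,0]-c[0],W[...,1]-c[1]); m=(W[...,2]>lo)&(W[...,2]<.108)&(r<.105)&(r>.085)
    print(lo,m.sum(),fitc(W[m]).round(4))
# z by angle on the rim
r=np.hypot(W[...,0]-c[0],W[...,1]-c[1]);a=np.degrees(np.arctan2(W[...,1]-c[1],W[...,0]-c[0]))%360
for k in range(0,360,30):
    m=(abs(a-k)<8)&(r<.105)&(r>.085)&(W[...,2]>.09)
    if m.sum()>10: print(k,m.sum(),np.percentile(W[m][:,2],90).round(4), end="; ")
E
```

```text
[ 0.59919709 -0.06316632  0.28038256] [ 1.79981505e+02 -8.33353096e-02  1.53888731e+02]
rim n 8259 c,r [ 0.5558 -0.0458  0.0938] z [0.0948 0.0976 0.0993]
15 [305.9  74.2] [ 0.4751 -0.0153  0.0876] r 0.0863 ang 159.3
20 [317.3  74.6] [ 0.4798 -0.0064  0.0875] r 0.0856 ang 152.6
43 [337.7  78.6] [0.4906 0.0083 0.0873] r 0.0847 ang 140.3
54 [357.4  89.3] [0.5063 0.0201 0.0874] r 0.0825 ang 126.9
15 [344.5  89.5] [0.5014 0.0098 0.0873] r 0.0778 ang 134.4
2001 [384.  144.2] [0.56   0.0222 0.0881] r 0.0682 ang 86.4
33 [354.  102.2] [0.5147 0.0129 0.0876] r 0.0716 ang 125.0
410 [251.6 121.2] [ 0.489  -0.0767  0.0895] r 0.0736 ang -155.2
27 [362.7 148.7] [0.5549 0.0031 0.0875] r 0.0489 ang 91.1
15 [365.9 155.9] [0.5621 0.0032 0.0871] r 0.0494 ang 82.7
0.094 8259 [ 0.5558 -0.0458  0.0938]
0.096 6905 [ 0.5559 -0.0459  0.0943]
0.097 5576 [ 0.5559 -0.0459  0.0945]
0.098 3186 [ 0.556  -0.046   0.0946]
0 172 0.0989; 30 1387 0.3546; 60 391 0.099; 90 430 0.0989; 120 473 0.0988; 150 452 0.0988; 180 475 0.0989; 210 439 0.0992; 240 402 0.0989; 270 1051 0.3542; 300 341 0.0991; 330 269 0.0991;
```

View pics/w2.png

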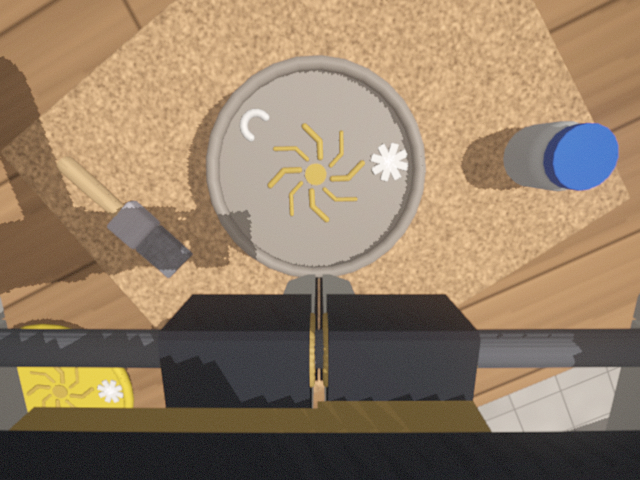

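Full view: the rim is centred at (316,167), the star at (389,161) and the crescent at (255,124). The fit gives a centre of (0.5555, -0.046), rim radius 95 mm and rim top at 0.099 m. The star lies at about 72.5° and the crescent at about 204.5°, so they are 132° apart as the task says. Next I'll move over the start point.

>>> jog_arm:
  steps:
    - [1,0.16,0.24,0,0]
    - [1,0.3,0.45,0.15,0]
    - [1,0.41,0.6,0.4,0]
    - [1,0.41,0.6,0.65,0]
    - [1,0.41,0.6,0.87,0]

```text
time_s: 3.75
tool_pos: [0.5826, 0.0459, 0.1494]
eef_rot: [180.0, 0.0, 154.0]
force: [0.5, -0.4, -0.4]
width: 0.0
finger_force: 0.0
```

>>> jog_arm:
  steps:
    - [1,0,0,0.05,0]
    - [1,0,0,0.1,0]
    - [1,0,0,0.15,0]
    - [1,0,0,0.15,0]
    - [1,0,0,0.15,0]

```text
time_s: 4.25
tool_pos: [0.5851, 0.0429, 0.1288]
eef_rot: [180.0, 0.1, 153.8]
force: [0.2, -0.3, 0.7]
width: 0.007
finger_force: 0.0
```

```bash
cat > plan.py <<'E'
from h import *
import sys
C=np.array([.5555,-.046]); A=72.5; R=.095
def plan(a0,a1,z=None,n=5):
    s=bot.get_state(); p=s["tool_pos"]; y=np.radians(s["eef_rot"][2])
    ang=np.degrees(np.arctan2(p[1]-C[1],p[0]-C[0]))%360
    print(s["time_s"],"p",p.round(4),"rpy",s["eef_rot"].round(2),"F",s["force"].round(2),"r",np.hypot(*(p[:2]-C)).round(4),"ang",ang.round(1),"tip",(p[2]-.017).round(4))
    for a in np.linspace(a0,a1,n+1)[1:]:
        q=C+R*np.array([np.cos(np.radians(a)),np.sin(np.radians(a))]); d=q-p[:2]
        print([round(float(v),3) for v in((d@[np.cos(y),np.sin(y)])/.15,(d@[np.sin(y),-np.cos(y)])/.15)])
if __name__=="__main__": plan(float(sys.argv[1]),float(sys.argv[2]))
E
python3 plan.py 72.5 72.5
```

```text
4.25 p [0.5851 0.0429 0.1288] rpy [1.7996e+02 1.0000e-01 1.5381e+02] F [ 0.17 -0.34  0.69] r 0.0937 ang 71.6 tip 0.1118
[0.011, 0.007]
[0.011, 0.007]
[0.011, 0.007]
[0.011, 0.007]
[0.011, 0.007]
```

>>> jog_arm:
  steps:
    - [1,0,0.003,0.02,0]
    - [1,0,0.005,0.04,0]
    - [1,0,0.007,0.055,0]
    - [1,0,0.007,0.067,0]
    - [1,0,0.007,0.067,0]

```text
time_s: 4.75
tool_pos: [0.5847, 0.0441, 0.1172]
eef_rot: [-180.0, -0.0, 153.8]
force: [0.0, 0.0, -0.0]
width: 0.004
finger_force: 0.0
```

>>> jog_arm:
  steps:
    - [1,0,0,0.007,0]
    - [1,0,0,0.014,0]
    - [1,0,0,0.02,0]
    - [1,0,0,0.027,0]
    - [1,0,0,0.027,0]

```text
time_s: 5.25
tool_pos: [0.585, 0.0441, 0.1136]
eef_rot: [180.0, 0.0, 153.8]
force: [-0.7, 0.2, 2.6]
width: 0.007
finger_force: 1.2
```

```bash
python3 - <<'E'
from h import *
for i in range(4):
    s=bot.get_state(); print(s["tool_pos"].round(4),s["force"].round(2),s["torque"].round(3)); bot.camera("top")
E
```

```text
[0.585  0.0441 0.1136] [-0.7   0.17  2.59] [ 0.005  0.003 -0.046]
[0.585  0.0441 0.1137] [-0.4  -0.5   1.75] [ 0.045  0.096 -0.002]
[0.585  0.0441 0.1137] [-0.99 -0.03  2.06] [ 0.046  0.02  -0.038]
[0.585  0.0441 0.1137] [-0.57 -0.56  2.68] [-0.012  0.045 -0.055]
```

Contact is confirmed at about 2.2 N with the head giving about 2 mm. Next I'll work out the stroke numbers.

```bash
python3 - <<'E'
from plan import *
y=np.radians(153.83); p=np.array([.585,.0441]); N=8; e=np.linspace(71.9,205,N+1)
ex=np.array([np.cos(y),np.sin(y)]); ey=np.array([np.sin(y),-np.cos(y)])
for k in range(N):
    L=[]
    for a in np.linspace(e[k],e[k+1],6)[1:]:
        q=C+R*np.array([np.cos(np.radians(a)),np.sin(np.radians(a))])
        L.append([round(float((q-p)@ex/.15),3),round(float((q-p)@ey/.15),3)])
    p=p+(L[-1][0]*ex+L[-1][1]*ey)*.15
    print(k,e[k+1].round(1),p.round(4),L)
E
```

```text
0 88.5 [0.558 0.049] [[0.037, -0.005], [0.073, -0.013], [0.108, -0.024], [0.142, -0.036], [0.176, -0.05]]
1 105.2 [0.5307 0.0457] [[0.033, -0.017], [0.065, -0.035], [0.096, -0.055], [0.126, -0.077], [0.154, -0.1]]
2 121.8 [0.5054 0.0348] [[0.027, -0.025], [0.052, -0.052], [0.076, -0.08], [0.098, -0.109], [0.119, -0.14]]
3 138.4 [0.4844 0.017 ] [[0.018, -0.032], [0.035, -0.065], [0.05, -0.098], [0.062, -0.133], [0.073, -0.168]]
4 155.1 [ 0.4693 -0.006 ] [[0.009, -0.036], [0.016, -0.072], [0.02, -0.108], [0.023, -0.145], [0.023, -0.182]]
5 171.7 [ 0.4616 -0.0323] [[-0.002, -0.036], [-0.006, -0.073], [-0.012, -0.109], [-0.02, -0.145], [-0.031, -0.18]]
6 188.4 [ 0.4615 -0.0599] [[-0.012, -0.035], [-0.026, -0.069], [-0.043, -0.102], [-0.061, -0.134], [-0.081, -0.165]]
7 205.0 [ 0.4694 -0.0861] [[-0.021, -0.03], [-0.045, -0.058], [-0.07, -0.085], [-0.096, -0.11], [-0.124, -0.134]]
```

>>> jog_arm:
  steps:
    - [1,0.037,-0.005,0.004,0]
    - [1,0.073,-0.013,0.008,0]
    - [1,0.108,-0.024,0.01,0]
    - [1,0.142,-0.036,0.01,0]
    - [1,0.176,-0.05,0.01,0]

```text
time_s: 5.95
tool_pos: [0.5576, 0.0491, 0.1122]
eef_rot: [180.0, 0.0, 153.8]
force: [2.5, -0.1, 2.9]
width: 0.004
finger_force: 1.4
```

>>> jog_arm:
  steps:
    - [1,0.033,-0.017,0,0]
    - [1,0.065,-0.035,0,0]
    - [1,0.096,-0.055,0,0]
    - [1,0.126,-0.077,0,0]
    - [1,0.154,-0.1,0,0]

```text
time_s: 6.45
tool_pos: [0.5301, 0.0457, 0.1121]
eef_rot: [180.0, -0.0, 153.8]
force: [1.6, 0.5, 3.9]
width: 0.005
finger_force: 1.4
```

```bash
python3 - <<'E'
from plan import *
plan(105,105,n=1); im,d=bot.camera("wrist"); cv2.imwrite("pics/w3.png",im); plan(105,105,n=1)
E
```

```text
6.45 p [0.5301 0.0457 0.1121] rpy [179.99  -0.   153.83] F [1.64 0.46 3.93] r 0.0952 ang 105.5 tip 0.0951
[-0.005, 0.003]
6.5 p [0.5292 0.0456 0.112 ] rpy [-1.7997e+02 -5.0000e-02  1.5383e+02] F [ 0.24 -0.48  2.73] r 0.0953 ang 106.0 tip 0.095
[-0.01, 0.006]
```

View pics/w3.png

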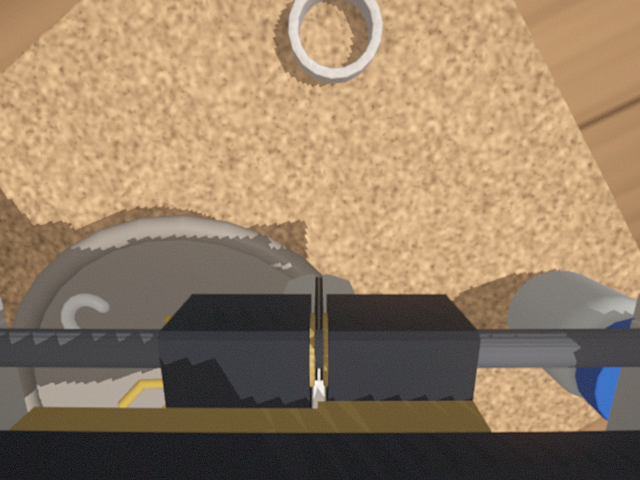

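The closed tips at (320,285) sit on the rim and the platter looks unmoved, with about 3 N of push. I'll continue the stroke.

>>> jog_arm:
  steps:
    - [1,0.027,-0.025,0,0]
    - [1,0.052,-0.052,0,0]
    - [1,0.076,-0.08,0,0]
    - [1,0.098,-0.109,0,0]
    - [1,0.119,-0.14,0,0]

```text
time_s: 7.0
tool_pos: [0.5048, 0.0346, 0.112]
eef_rot: [180.0, -0.0, 153.8]
force: [2.8, 0.8, 2.3]
width: 0.005
finger_force: 1.4
```

>>> jog_arm:
  steps:
    - [1,0.018,-0.032,0,0]
    - [1,0.035,-0.065,0,0]
    - [1,0.05,-0.098,0,0]
    - [1,0.062,-0.133,0,0]
    - [1,0.073,-0.168,0,0]

```text
time_s: 7.5
tool_pos: [0.4839, 0.0167, 0.112]
eef_rot: [-180.0, -0.0, 153.8]
force: [1.6, 1.1, 2.3]
width: 0.002
finger_force: 1.4
```

```bash
python3 - <<'E'
from plan import *
plan(138.4,138.4,n=1)
s,im,d,W=wristW(); analyse(im,W,C,(.09,.105))
plan(138.4,138.4,n=1)
E
```

```text
7.5 p [0.4839 0.0167 0.112 ] rpy [-1.8000e+02 -2.0000e-02  1.5383e+02] F [1.64 1.13 2.3 ] r 0.0952 ang 138.8 tip 0.095
[-0.002, 0.004]
rim n 3561 c,r [ 0.5575 -0.0412  0.0983] z [0.0907 0.0937 0.1013]
53 [158.6 375.5] [ 0.4925 -0.0871  0.086 ] r 0.0796 ang -144.8
7.55 p [0.4834 0.0162 0.1119] rpy [-1.7996e+02 -4.0000e-02  1.5383e+02] F [0.53 1.21 3.02] r 0.0953 ang 139.2 tip 0.0949
[-0.004, 0.008]
```

>>> jog_arm:
  steps:
    - [1,0.009,-0.036,0,0]
    - [1,0.016,-0.072,0,0]
    - [1,0.02,-0.108,0,0]
    - [1,0.023,-0.145,0,0]
    - [1,0.023,-0.182,0,0]

```text
time_s: 8.05
tool_pos: [0.4687, -0.0063, 0.112]
eef_rot: [-180.0, -0.0, 153.8]
force: [0.7, 1.8, 2.8]
width: 0.007
finger_force: 1.4
```

>>> jog_arm:
  steps:
    - [1,-0.002,-0.036,0,0]
    - [1,-0.006,-0.073,0,0]
    - [1,-0.012,-0.109,0,0]
    - [1,-0.02,-0.145,0,0]
    - [1,-0.031,-0.18,0,0]

```text
time_s: 8.55
tool_pos: [0.4611, -0.0327, 0.112]
eef_rot: [-180.0, -0.0, 153.8]
force: [0.4, 2.7, 1.6]
width: 0.006
finger_force: 1.4
```

>>> jog_arm:
  steps:
    - [1,-0.012,-0.035,0,0]
    - [1,-0.026,-0.069,0,0]
    - [1,-0.043,-0.102,0,0]
    - [1,-0.061,-0.134,0,0]
    - [1,-0.081,-0.165,0,0]

```text
time_s: 9.05
tool_pos: [0.4613, -0.0603, 0.112]
eef_rot: [-180.0, -0.0, 153.8]
force: [-0.7, 2.2, 3.4]
width: 0.008
finger_force: 1.4
```

>>> jog_arm:
  steps:
    - [1,-0.021,-0.03,0,0]
    - [1,-0.045,-0.058,0,0]
    - [1,-0.07,-0.085,0,0]
    - [1,-0.096,-0.11,0,0]
    - [1,-0.124,-0.134,0,0]

```text
time_s: 9.55
tool_pos: [0.4693, -0.0865, 0.112]
eef_rot: [-180.0, -0.0, 153.8]
force: [-0.8, 1.9, 3.0]
width: 0.001
finger_force: 1.4
```

```bash
python3 - <<'E'
from plan import *
plan(205,205,n=1); 
for c in("top","scene"):
    im,d=bot.camera(c); v,u=np.mgrid[:480,:640]
    W=world(c,np.c_[u.ravel(),v.ravel()],d.ravel()).reshape(480,640,3); W[d==0]=0
    analyse(im,W,(.556,-.046),(.09,.104))
plan(205,205,n=1)
E
```

```text
9.55 p [ 0.4693 -0.0865  0.112 ] rpy [-1.7999e+02 -2.0000e-02  1.5383e+02] F [-0.78  1.86  2.97] r 0.0953 ang 205.2 tip 0.095
[0.0, 0.003]
rim n 524 c,r [ 0.5534 -0.0472  0.0947] z [0.0905 0.0941 0.0995]
64 [292.2 239.1] [0.5752 0.0209 0.0855] r 0.0715 ang 72.3
rim n 980 c,r [ 0.5602 -0.0461  0.0943] z [0.0909 0.0948 0.0983]
130 [356.2 232. ] [0.5743 0.0191 0.0858] r 0.0667 ang 77.8
9.65 p [ 0.4697 -0.0872  0.1121] rpy [-1.7996e+02  5.0000e-02  1.5381e+02] F [-0.79 -1.36  1.88] r 0.0952 ang 205.6 tip 0.0951
[0.005, 0.005]
```

The platter hasn't moved or turned: each camera gives the same centre and star angle as before. I'm beside the crescent, so I'll lift straight up, slowly at first.

>>> jog_arm:
  steps:
    - [1,0,0,-0.02,0]
    - [1,0,0,-0.06,0]
    - [1,0,0,-0.15,0]
    - [1,0,0,-0.35,0]
    - [1,0,0,-0.6,0]

```text
time_s: 10.15
tool_pos: [0.4681, -0.0854, 0.202]
eef_rot: [-180.0, -0.2, 153.8]
force: [0.4, -0.1, 0.3]
width: 0.008
finger_force: 0.0
```

>>> jog_arm:
  steps:
    - [1,0,0,-0.2,0]
    - [1,0,0,-0.3,0]
    - [1,0,0,-0.3,0]
    - [1,0,0,-0.3,0]
    - [1,0,0,-0.3,0]

```text
time_s: 10.65
tool_pos: [0.4685, -0.0857, 0.2457]
eef_rot: [-180.0, -0.1, 153.8]
force: [0.1, -0.2, 0.2]
width: 0.001
finger_force: 0.0
```

```bash
python3 - <<'E'
from plan import *
c="top"; im,d=bot.camera(c); v,u=np.mgrid[:480,:640]
W=world(c,np.c_[u.ravel(),v.ravel()],d.ravel()).reshape(480,640,3); W[d==0]=0
analyse(im,W,(.556,-.046)); s=bot.get_state(); print(s["force"],s["tool_pos"],s["time_s"])
print(bot.close_job())
E
```

```text
rim n 388 c,r [ 0.5535 -0.047   0.0947] z [0.0946 0.0983 0.1032]
61 [292.5 238.6] [0.5758 0.0199 0.0893] r 0.0705 ang 71.6
[-0.36054248  0.33453637  0.08990126] [ 0.46848123 -0.08570705  0.24567036] 10.7
the job is handed in; nothing more can be done
None
```

I stroked the platter's rim from the star to the crescent at about 2–4 N, lifted clear and handed the job in at 10.7 s; the tips stayed on the rim at every reading, and the cameras show the platter unmoved.

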